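# Fill the draw caddy and hold it up for the draw

### The arm

A 6-joint arm with a two-finger parallel gripper is mounted at the origin on the work surface. World frame = base frame: x ahead of the robot, y to its left, z up, the work surface at z = 0. Lengths are in m, angles in rad, forces in N, time in s.
With the tool pointing down it reaches from about 0.325 to 0.775 m from the base axis. Payload 5.5 kg.
Tool frame: the origin (TCP) lies at the very end of the fingers, on their centre line; the grasp point (between the pads) lies 19 mm behind it; z points along the fingers, y is the line along which they close (so a half turn about z gives the same grasp; the last joint's range is limited). The gripper opens to 85 mm and grips with 20 to 120 N. Pads are 22 mm wide; open, the fingers measure 114 mm over their backs; the gripper's body (76 mm by 85 mm) begins 54 mm behind the grasp point. The pads swing forward as they close: fully open they stand 13 mm farther back than shut.
Start: joints at [-1.388, 0.091, 1.231, -0, 1.82, -0.057], TCP at [0.143, -0.583, 0.196] pointing down, gripper open.
Joint ranges: [-2.87, 2.87], [-0.86, 2.18], [0.17, 2.46], [-1.51, 4.65], [0.06, 2.69], [-2.65, 2.65]. Speed limits (rad/s): [2.57, 2.57, 3.01, 3.14, 3.14, 3.14].

### API

Orientations are given as [roll, pitch, yaw] about the fixed x, y, z axes, in that order (R = Rz(yaw) Ry(pitch) Rx(roll)).
In Python, from rig import arm gives the robot as it stands. The module is installed in compiled form; this text tells all that it offers. Calls block until the motion is done:
- arm.move_ptp(position, orientation): joint-space move of the TCP to a pose.
- arm.line_to(position, rotation=None, rate=0.15): straight line of the TCP; rotation=None keeps the orientation; rate is the mean speed in m/s.
- arm.movej(angles): joint-space move.
- arm.grip(opening, f_grip=None): finger opening in m; f_grip is the grip in N (None keeps the last); returns when the fingers have stopped.
- arm.hold(seconds).
- arm.ik(position, orientation): joint angles nearest the present ones, or None.
- arm.snapshot(name): name is "scene" or "top" or "wrist"; returns a dict with "color" (480x640x3 uint8, blue, green, red), "K" (3x3 intrinsics, pixels), "dist" ([k1, k2, p1, p2, k3] as OpenCV has them; the pictures are not rectified), "rvec" (rotation vector, rad) and "tvec" (3), from world to camera coordinates, as OpenCV has them. Camera axes: x right, y down, z forward; pixel columns grow to the right and rows downward; lengths in m; the calibration is good to about 2 mm. A picture is of the moment at which its call begins. There is no depth.
A pose or a line that the arm cannot do raises arm.IKError and nothing moves.
- arm.hand_in(): hands the job in; it is judged then, once.
Readings, each from a call of its own:
- arm.current_clock(): time.
- arm.current_q(): joint angles.
- arm.current_dq(): joint speeds.
- arm.current_joint_efforts(): joint torques, N m.
- arm.current_tcp_pos(): TCP position.
- arm.current_tcp_rot(): TCP orientation.
- arm.current_wrist_force(): force on the tool from outside, world axes, zero at the start.
- arm.current_ft_torque(): the same for the moment, N m.
- arm.current_finger_gap(): finger opening in m.
- arm.current_grasp_force(): force on a finger pad.
Only numpy, scipy, OpenCV 4.12 (cv2) and the standard library are available. Lean on these libraries where they do the work, as an engineer would, in place of code of your own. Each camera call takes 0.05 s, during which the arm holds its last target. There are 200 camera calls.

### The job

Pour all six draw balls from the steel cup into the black caddy with the wooden handle bar, while the caddy stands on the table, and stand the empty cup upright on the table again. Then take the caddy by its handle bar, lift it level to at least 10 cm clear of the table and hold it there, steady and level with all the balls in it; finish while still holding it up. Leave the tray of paper slips, the roll of tape and the mug alone.

Things in the scene. Friction and masses are not known exactly. Their poses are not given: they have to be found in the camera images.
- cup: straight round polished steel cup without a handle, open at the top, 66 mm outer diameter, 80 mm tall, wall 4 mm, bottom 3 mm, about 90 g; it starts upright on the table with the six balls in it, in two layers of three. The balls all run out when it is tipped some 15 to 20 degrees past level. Origin: centre of its underside; z points to its mouth
- caddy: black plastic carrier, an open rectangular tray 240 mm (its x) by 150 mm (its y), 70 mm tall, walls and floor 4 mm, with a rigid wooden handle bar on two steel uprights bridging it across the middle; no inner divider, so under the bar it is one space, with an opening of about 108 by 142 mm on either side of the bar. About 360 g, loose on the table. Origin: centre of its underside; z up, y along the handle bar
- caddy_handle (a point): centre of the caddy's handle bar, 129 mm above the caddy's underside and midway between its sides. The bar is 16 mm wide (caddy's x), 22 mm tall (its top is 140 mm above the underside) and runs straight along the caddy's y; 138 mm of it is free between two uprights, one at each long wall, 22 mm wide and 6 mm thick
- slip_tray: bystander: black plastic tray 160 x 110 x 45 mm without a handle, with paper slips in it; origin: centre of its underside
- tape: bystander: roll of brown tape lying flat, 100 mm outer diameter, 25 mm tall; origin: centre of its underside
- mug: bystander: white ceramic mug with a side handle, 80 mm diameter, 95 mm tall; origin: centre of its underside
- ball0_center (a point): centre of one of the six equal white draw balls, hard and smooth, 24 mm diameter, 12 g, which start in the steel cup and roll freely
- ball1_center (a point): centre of one of the six equal white draw balls, hard and smooth, 24 mm diameter, 12 g, which start in the steel cup and roll freely
- ball2_center (a point): centre of one of the six equal white draw balls, hard and smooth, 24 mm diameter, 12 g, which start in the steel cup and roll freely
- ball3_center (a point): centre of one of the six equal white draw balls, hard and smooth, 24 mm diameter, 12 g, which start in the steel cup and roll freely
- ball4_center (a point): centre of one of the six equal white draw balls, hard and smooth, 24 mm diameter, 12 g, which start in the steel cup and roll freely
- ball5_center (a point): centre of one of the six equal white draw balls, hard and smooth, 24 mm diameter, 12 g, which start in the steel cup and roll freely
Not all that is in view belongs to the job. What is shaped like the cup but red is not meant.

How it is judged:
By the outcome, as a careful person would: the job done as asked, in the order asked, and still so for the second after the job is handed in, while the arm keeps its last pose, push and grip.
It also fails if it takes over 67 s, if anything falls off the work surface, if the arm or the gripper's body presses on something with over 40 N, if the wrist force passes 120 N, or if a joint passes its speed limit or range.

## Working session

There is one attempt and no reset: what is moved stays moved. The work goes in short steps, each a Python script; the robot and the scene stay as the last script left them, time stands still between calls to the robot, and variables do not carry over. Pictures are saved under pics/ and viewed, at most 10 in all, crops included, and the job is handed in when it is done.

```bash
mkdir -p pics; python3 - <<'E'
from rig import arm
import cv2,pickle
for n in("scene","top"):
    s=arm.snapshot(n);cv2.imwrite(f"pics/{n}0.png",s["color"]);pickle.dump(s,open(n+".pkl","wb"))
    R=cv2.Rodrigues(s["rvec"])[0];print(n,-R.T@s["tvec"],R[2],s["K"][0][0])
E
```

```text
scene [ 1.14046781 -0.71864179  1.43708357] [-0.35388057  0.44378211 -0.82330188] 512.2137787146575
top [ 0.49506484 -0.03019833  1.54110605] [ 0.04747251  0.01473403 -0.99876387] 565.2080529564743
```

View pics/top0.png

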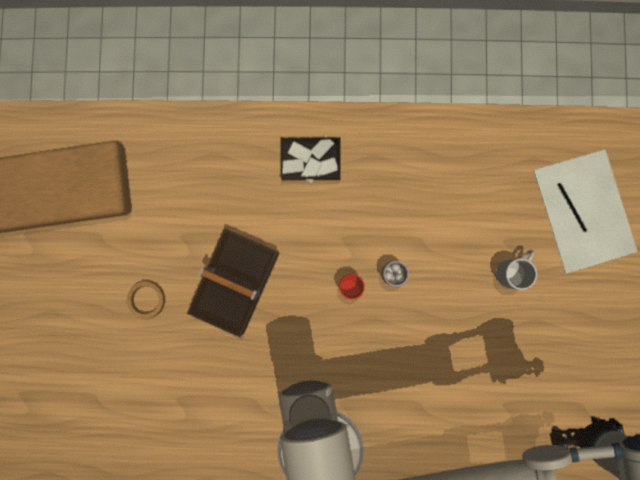

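View pics/scene0.png

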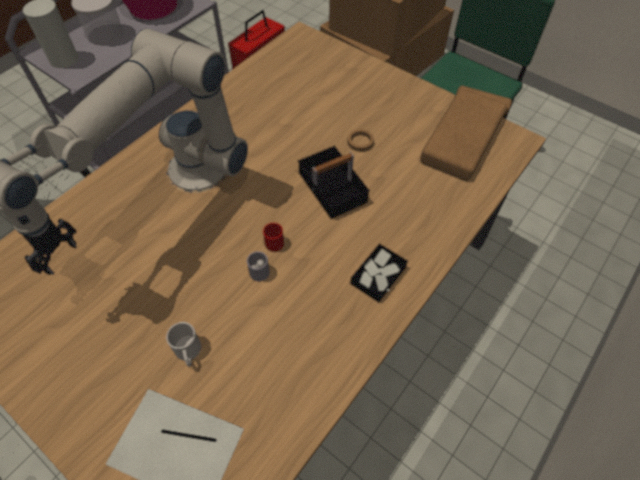

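The top view has the caddy with corners near (226,227), (278,250), (241,335) and (189,313). Its bar runs from (203,272) to (256,294). The steel cup is at (395,273), the red decoy at (351,287), the mug at (518,273), and the slip tray at (310,158). The scene view agrees, with the steel cup at (258,266) and the bar from about (315,170) to (352,157).

```bash
cat > h.py <<'E'
import cv2,numpy as np
from rig import arm
def ray(s,px,z):
    """pixels -> world points on the plane at height z"""
    p=cv2.undistortPoints(np.float64(px).reshape(-1,1,2),np.float64(s["K"]),np.float64(s["dist"]))[:,0]
    R=cv2.Rodrigues(np.float64(s["rvec"]))[0];c=-R.T@np.ravel(s["tvec"])
    d=np.c_[p,np.ones(len(p))]@R
    return c+d*((z-c[2])/d[:,2])[:,None]
def blobs(mask):
    return sorted(cv2.findContours(mask.astype(np.uint8),cv2.RETR_EXTERNAL,cv2.CHAIN_APPROX_NONE)[0],key=cv2.contourArea,reverse=True)
E
python3 - <<'E'
import pickle
from h import *
np.set_printoptions(precision=4,suppress=True)
s=pickle.load(open("top.pkl","rb"));im=s["color"];hsv=cv2.cvtColor(im,cv2.COLOR_BGR2HSV).astype(int)
H,S,V=hsv[...,0],hsv[...,1],hsv[...,2]
def roi(x0,x1,y0,y1):
    m=np.zeros(H.shape,bool);m[y0:y1,x0:x1]=1;return m
print("px",hsv[283,228],hsv[300,210],hsv[273,385],hsv[250,400],hsv[266,395])
r=roi(180,285,220,340)
b=[c for c in blobs((V<75)&r) if cv2.contourArea(c)>200]
q=cv2.minAreaRect(np.vstack(b));print("caddy",q);bx=ray(s,cv2.boxPoints(q),.07);print(bx,bx.mean(0))
print("sides",np.linalg.norm(np.diff(bx,axis=0),axis=1))
c=blobs((S>120)&(V>75)&(H<20)&roi(198,262,265,300))[0]
q=cv2.minAreaRect(c);print("bar",q);bx=ray(s,cv2.boxPoints(q),.14);print(bx,bx.mean(0),np.linalg.norm(np.diff(bx,axis=0),axis=1))
c=blobs((S<90)&roi(375,415,255,292))[0];(u,v),rad=cv2.minEnclosingCircle(c)
print("cup",u,v,rad,ray(s,[[u,v],[u+rad,v]],.08))
m=(S>180)&((H<8)|(H>172))&roi(330,372,265,305);(u,v),rad=cv2.minEnclosingCircle(blobs(m)[0]);print("red",u,v,rad,ray(s,[[u,v]],.08))
# second view
t=pickle.load(open("scene.pkl","rb"));hs=cv2.cvtColor(t["color"],cv2.COLOR_BGR2HSV)
print("scene cup",ray(t,[[258,257]],.08),"bar ends",ray(t,[[315,171],[352,157]],.135))
E
python3 -c "
import cv2
a=cv2.imread('pics/top0.png')[215:345,180:430];cv2.imwrite('pics/crop.png',cv2.resize(a,None,fx=3,fy=3,interpolation=2))"
```

```text
px [ 14 168 144] [15 98 57] [ 15  35 132] [ 16 130 181] [ 21  35 173]
caddy ((232.11195373535156, 282.1092529296875), (60.9965934753418, 93.0326156616211), 23.749494552612305)
[[0.3701 0.3562 0.07  ]
 [0.5942 0.2629 0.07  ]
 [0.5321 0.1149 0.07  ]
 [0.3093 0.2083 0.07  ]] [0.4514 0.2356 0.07  ]
sides [0.2428 0.1604 0.2416]
bar ((225.47682189941406, 282.4039001464844), (56.00196838378906, 18.968408584594727), 10.407711029052734)
[[0.4403 0.3123 0.14  ]
 [0.4869 0.3049 0.14  ]
 [0.4641 0.1665 0.14  ]
 [0.4178 0.1741 0.14  ]] [0.4523 0.2394 0.14  ] [0.0471 0.1402 0.0469]
cup 395.0 273.5 13.756916999816895 [[ 0.4805 -0.1872  0.08  ]
 [ 0.481  -0.2227  0.08  ]]
red 351.4565124511719 286.021728515625 12.508901596069336 [[ 0.4465 -0.0754  0.08  ]]
scene cup [[ 0.4796 -0.1831  0.08  ]] bar ends [[0.4296 0.1642 0.135 ]
 [0.4897 0.2919 0.135 ]]
```

View pics/crop.png

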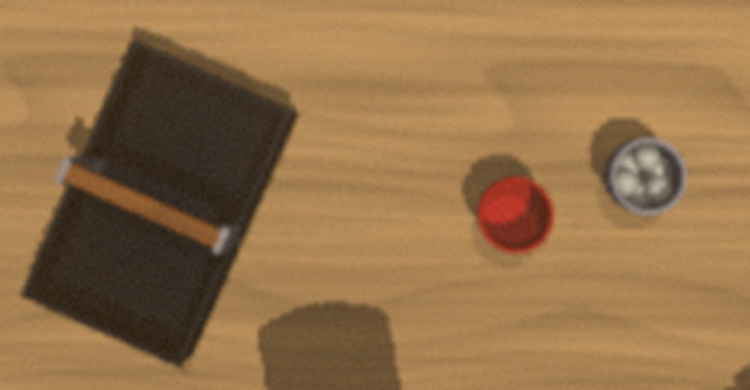

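The crop shows the bar running between uprights at about (72,172) and (218,237), the steel cup centred at about (646,175) with balls in it, and the red cup at (515,213). Both views agree within about 1 cm: cup (0.480,-0.187), caddy about (0.450,0.233) with its x axis at -22.6°. Next I'll check which tilted side grasps and pour poses the arm can reach.

```bash
cat >> h.py <<'E'
from scipy.spatial.transform import Rotation as Ro
CUP=np.array([.4805,-.187,0]);CAD=np.array([.450,.233,0]);YAW=np.radians(-22.6)
CX=np.array([np.cos(YAW),np.sin(YAW),0]);CY=np.array([-np.sin(YAW),np.cos(YAW),0])
def side(a,p,s=1,tip=0):
    """side grasp: heading a, pitched down p (deg), s=+-1 finger flip; then tipped by tip deg about the heading"""
    a,p=np.radians([a,p]);h=np.array([np.cos(a),np.sin(a),0])
    z=h*np.cos(p)-np.array([0,0,np.sin(p)]);y=s*np.array([-h[1],h[0],0])
    return Ro.from_rotvec(h*np.radians(tip))*Ro.from_matrix(np.c_[np.cross(y,z),y,z])
def pose(g,R,back=.024):
    return list(np.asarray(g)+back*R.as_matrix()[:,2]),list(R.as_euler("xyz"))
E
python3 - <<'E'
from h import *
np.set_printoptions(precision=2,suppress=True)
for p in(20,30,40,50):
  for a in(-40,-21,0,20):
    for s in(1,-1):
      q=arm.ik(*pose(CUP+[0,0,.055],side(a,p,s)))
      if q is not None:print("pick",p,a,s,np.array(q))
for p in(20,30,40,50):
  for side_ in(-.062,.062):
    for b in range(-60,121,20):
      for s in(1,-1):
        for t in(110,-110):
          q=arm.ik(*pose(CAD+CX*side_+[0,0,.17],side(b,p,s,t)))
          if q is not None:print("pour",p,side_,b,s,t,np.array(q))
E
```

```text
pick 20 20 -1 [-1.16 -0.31  2.34  1.28  1.36 -0.42]
pick 30 20 -1 [-1.08 -0.42  2.31  1.1   1.3  -0.21]
pick 40 0 -1 [-0.85 -0.82  2.45  0.75  0.99  0.47]
pick 40 20 -1 [-0.98 -0.47  2.25  0.9   1.26 -0.01]
pick 50 -40 1 [-0.24 -0.73  2.32 -0.36  0.93 -0.99]
pick 50 -40 -1 [-0.24 -0.73  2.32 -0.36  0.93  2.15]
pick 50 -21 1 [-0.49 -0.82  2.37  0.1   0.9  -1.73]
pick 50 -21 -1 [-0.49 -0.82  2.37  0.1   0.9   1.41]
pick 50 0 1 [-0.74 -0.7   2.31  0.53  1.05 -2.47]
pick 50 0 -1 [-0.74 -0.7   2.31  0.53  1.05  0.68]
pick 50 20 -1 [-0.87 -0.47  2.16  0.69  1.25  0.19]
pour 20 -0.062 -60 1 110 [ 1.24  0.25  1.91 -1.45  1.96  2.49]
pour 20 -0.062 -60 1 -110 [ 1.02  0.63  1.39 -1.26  2.36 -1.38]
pour 20 -0.062 -60 -1 110 [ 1.24  0.25  1.91 -1.45  1.96 -0.65]
pour 20 -0.062 -60 -1 -110 [ 1.02  0.63  1.39 -1.26  2.36  1.77]
pour 20 -0.062 -40 1 -110 [ 1.15  0.44  1.65 -1.35  2.15 -1.34]
pour 20 -0.062 -40 -1 -110 [ 1.15  0.44  1.65 -1.35  2.15  1.8 ]
pour 20 -0.062 -20 1 -110 [ 1.25  0.22  1.94 -1.46  1.94 -1.31]
pour 20 -0.062 -20 -1 -110 [ 1.25  0.22  1.94 -1.46  1.94  1.83]
pour 20 -0.062 6
[... 10092 characters left out ...]
 1.96  1.17]
pour 50 0.062 40 -1 -110 [ 0.87 -0.1   2.42  4.13  1.38  2.22]
pour 50 0.062 60 1 110 [-0.24  0.6   1.56  1.5   2.18 -1.87]
pour 50 0.062 60 -1 110 [-0.24  0.6   1.56  1.5   2.18  1.27]
pour 50 0.062 80 1 110 [-0.13  0.79  1.25  1.45  2.39 -1.75]
pour 50 0.062 80 -1 110 [-0.13  0.79  1.25  1.45  2.39  1.39]
pour 50 0.062 100 1 110 [-0.    0.97  0.96  1.48  2.61 -1.61]
pour 50 0.062 100 1 -110 [-0.3  -0.12  2.44  2.01  1.5   0.53]
pour 50 0.062 100 -1 110 [-0.    0.97  0.96  1.48  2.61  1.53]
pour 50 0.062 100 -1 -110 [-0.3  -0.12  2.44  2.01  1.5  -2.61]
pour 50 0.062 120 1 -110 [-0.36  0.18  2.13  1.74  1.78  0.63]
pour 50 0.062 120 -1 -110 [-0.36  0.18  2.13  1.74  1.78 -2.51]
```

```bash
cat >> h.py <<'E'
def pour(b,p,t,phi,s=-1):
    h=np.array([np.cos(np.radians(b)),np.sin(np.radians(b)),0])
    c=Ro.from_rotvec(h*np.radians(t)).apply([0,0,1])
    return Ro.from_rotvec(c*np.radians(phi))*side(b,p,s,t)
def clear(g,R):
    """least gap of gripper and cup (at grasp g, cup axis from tool pitch) to the caddy's bar and its outline"""
    x,y,z=R.as_matrix().T;P=[]
    for s in np.arange(.054,.26,.02):
        for a in np.arange(0,6.28,.3):P.append(g-s*z+.055*(np.cos(a)*x+np.sin(a)*y))
    for s in(-.02,.01,.04):
        for k in(-.05,.05):
            for w in(-.012,.012):P.append(g-s*z+k*y+w*x)
    d=np.array(P)-CAD;q=np.c_[d@CX,d@CY,d[:,2]]
    return min(np.linalg.norm(np.maximum(np.abs(q-[0,0,h/2])-[ex,.075,h/2],0),axis=1).min() for ex,h in((.011,.14),)), \
           (q[(np.abs(q[:,0])<.12)&(np.abs(q[:,1])<.075)][:,2]).min(), q[:,2].min()
E
python3 - <<'E'
from h import *
np.set_printoptions(precision=2,suppress=True)
q0=np.array(arm.ik(*pose(CUP+[0,0,.055],side(20,30,-1),.02)));res=[]
for p in(30,):
  for gx in(-.075,-.06,.06,.075):
    for md in(0,90,180,270,45,135,225,315):       # mouth heading in the caddy frame
      for t in(110,-110):
        b=np.degrees(YAW)+md+(90 if t>0 else -90)
        m=Ro.from_euler("z",md,degrees=True).apply(1*np.array([1,0,0]))
        g=CAD+CX*(gx-.02*m[0]*(abs(m[0])<.99))-CY*.02*m[1]+[0,0,.155]
        for phi in(-90,-60,-30,0,30,60,90):
          R=pour(b,p,t,phi);q=arm.ik(*pose(g,R,.02))
          if q is None:continue
          c=clear(g,R)
          if c[0]>.012 and c[1]>.08:res.append((np.abs(np.array(q)-q0).max(),gx,md,t,phi,np.array(c),np.array(q)))
res.sort(key=lambda r:r[0])
print(q0,len(res))
for r in res[:22]:print(*r)
E
```

```text
[-1.09 -0.43  2.31  1.1   1.31 -0.21] 76
1.4883543150541452 0.06 0 110 0 [0.01 0.08 0.06] [-0.31  0.44  1.75  1.47  2.01  1.28]
1.5014390046764592 0.075 0 110 0 [0.03 0.08 0.06] [-0.31  0.47  1.71  1.48  2.01  1.29]
1.5532839177510755 0.075 225 110 -90 [0.02 0.13 0.13] [ 0.25 -0.78  2.25  0.15  0.81 -1.76]
1.553283917751078 0.075 225 -110 90 [0.02 0.13 0.13] [ 0.25 -0.78  2.25  0.15  0.81 -1.76]
1.568442424271982 0.06 90 110 -60 [0.02 0.11 0.11] [ 0.42  0.79  0.74 -0.35  2.58  0.57]
1.6185814529590141 0.075 90 110 -60 [0.02 0.11 0.11] [ 0.41  0.82  0.69 -0.37  2.59  0.54]
1.669929321770351 0.075 45 110 0 [0.02 0.09 0.06] [-0.08  0.89  1.06  1.32  2.52  1.46]
1.6963919808186332 0.075 90 110 -90 [0.01 0.13 0.13] [ 0.57  0.55  1.01 -0.6   2.26  0.74]
1.6963919808186336 0.075 90 -110 90 [0.01 0.13 0.13] [ 0.57  0.55  1.01 -0.6   2.26  0.74]
1.7014668354974432 0.06 45 110 -30 [0.02 0.1  0.1 ] [0.01 0.76 0.97 0.89 2.5  1.49]
1.7188702565294505 0.075 45 110 -30 [0.04 0.1  0.1 ] [-0.    0.8   0.92  0.91  2.52  1.51]
1.7221492813436563 0.075 45 110 -60 [0.02 0.11 0.11] [0.15 0.74 0.81 0.44 2.
[... 200 characters left out ...]
64 -0.075 90 -110 90 [0.01 0.13 0.13] [ 0.75  0.37  1.25 -0.44  2.3   0.99]
1.8734882974672549 0.06 0 110 -30 [0.01 0.1  0.1 ] [-0.25  0.33  1.57  1.14  1.99  1.66]
1.880806136189047 0.075 0 110 -30 [0.03 0.1  0.1 ] [-0.26  0.36  1.53  1.14  1.99  1.67]
1.8842213954073528 0.06 135 110 -60 [0.02 0.11 0.11] [ 0.67  0.53  1.1  -0.79  2.19 -0.01]
1.8973350930861579 0.075 135 110 -60 [0.03 0.13 0.11] [ 0.66  0.55  1.08 -0.8   2.19 -0.03]
1.9159734587687152 -0.075 45 110 -90 [0.02 0.13 0.13] [0.48 0.43 1.17 0.1  2.41 1.7 ]
1.9159734587687152 -0.075 45 -110 90 [0.02 0.13 0.13] [0.48 0.43 1.17 0.1  2.41 1.7 ]
1.9220091086425772 0.075 135 110 -90 [0.02 0.13 0.13] [ 0.75  0.16  1.49 -0.83  1.79  0.3 ]
```

```bash
python3 - <<'E'
from h import *
import pickle
np.set_printoptions(precision=2,suppress=True)
b=np.degrees(YAW)+180
g=CAD+CX*.065-CY*.03+[0,0,.16]
for phi in(-60,-75,-85):
  for t in range(0,121,15):
    R=pour(b,30,t,phi);q=arm.ik(*pose(g,R,.02));print(phi,t,None if q is None else np.array(q),np.array(clear(g,R)))
for z in(.20,.25,.3):
  q=arm.ik(*pose(CUP+[0,0,z],side(20,30,-1),.02));print(z,q if q is None else np.array(q))
arm.move_ptp(*pose(CUP+[0,0,.20],side(20,30,-1),.02));print(arm.current_clock())
s=arm.snapshot("wrist");cv2.imwrite("pics/w0.png",s["color"]);pickle.dump(s,open("w0.pkl","wb"))
E
```

```text
-60 0 [-0.29  0.05  1.7   0.96  1.84 -0.37] [0.01 0.14 0.14]
-60 15 [-0.19  0.03  1.6   0.77  1.84 -0.16] [0.01 0.13 0.13]
-60 30 [-0.08  0.07  1.48  0.57  1.88  0.03] [0.01 0.12 0.12]
-60 45 [0.05 0.15 1.34 0.38 1.97 0.21] [0.02 0.12 0.12]
-60 60 [0.16 0.26 1.2  0.21 2.09 0.35] [0.02 0.12 0.12]
-60 75 [0.26 0.41 1.06 0.04 2.23 0.46] [0.02 0.12 0.12]
-60 90 [ 0.34  0.56  0.92 -0.12  2.38  0.53] [0.02 0.11 0.11]
-60 105 [ 0.4   0.72  0.79 -0.3   2.53  0.55] [0.02 0.12 0.12]
-60 120 [ 0.44  0.87  0.69 -0.52  2.67  0.51] [0.02 0.12 0.12]
-75 0 [-0.34 -0.17  1.9   1.02  1.66 -0.25] [0.   0.14 0.14]
-75 15 [-0.22 -0.19  1.79  0.79  1.65 -0.03] [0.   0.13 0.13]
-75 30 [-0.08 -0.15  1.66  0.55  1.69  0.17] [0.   0.13 0.13]
-75 45 [ 0.07 -0.06  1.52  0.33  1.77  0.35] [0.01 0.13 0.13]
-75 60 [0.21 0.07 1.36 0.12 1.9  0.5 ] [0.01 0.13 0.13]
-75 75 [ 0.32  0.23  1.21 -0.06  2.05  0.59] [0.01 0.13 0.13]
-75 90 [ 0.41  0.41  1.07 -0.23  2.21  0.64] [0.01 0.12 0.12]
-75 105 [ 0.47  0.58  0.94 -0.41  2.37  0.65] [0.01 0.13 0.13]
-75 120 [ 0.52  0.75  0.83 -0.62  2.51  0.59] [0.01 0.13 0.13]
-85 0 [-0.35 -0.33  2.04  1.05  1.54 -0.14] [0.   0.14 0.14]
-85 15 [-0.22 -0.35  1.92  0.79  1.53  0.08] [0.   0.14 0.14]
-85 30 [-0.06 -0.3   1.78  0.52  1.56  0.29] [0.   0.13 0.13]
-85 45 [ 0.11 -0.19  1.63  0.27  1.65  0.47] [0.   0.13 0.13]
-85 60 [ 0.25 -0.05  1.47  0.05  1.78  0.61] [0.   0.14 0.14]
-85 75 [ 0.37  0.13  1.31 -0.14  1.94  0.7 ] [0.   0.13 0.13]
-85 90 [ 0.46  0.31  1.17 -0.32  2.1   0.73] [0.   0.13 0.13]
-85 105 [ 0.53  0.49  1.04 -0.49  2.26  0.72] [0.   0.13 0.13]
-85 120 [ 0.57  0.66  0.94 -0.69  2.4   0.66] [0.   0.14 0.14]
0.2 [-1.09 -0.61  2.16  1.04  1.47  0.08]
0.25 [-1.09 -0.63  2.08  1.03  1.52  0.17]
0.3 [-1.09 -0.63  1.99  1.03  1.56  0.24]
1.9
```

View pics/w0.png

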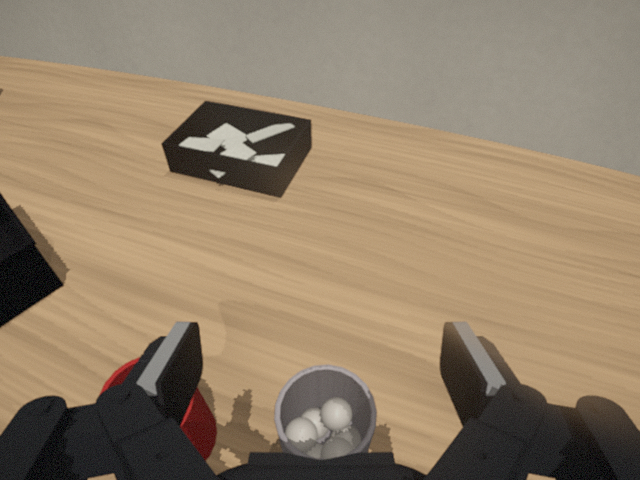

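The wrist view shows the cup rim spanning about columns 275–376, its top at (326,366), centred between the fingers, with the red cup clear on the left. I'll refine the position from these rim points, then grasp.

```bash
python3 - <<'E'
from h import *
import pickle
s=pickle.load(open("w0.pkl","rb"))
P=ray(s,[[275,413],[376,413],[326,366]],.08);print(P,np.linalg.norm(P[0]-P[1]))
# circle of 33 mm through left, right and far point
from scipy.optimize import least_squares
c=least_squares(lambda c:np.hypot(*(P[:,:2]-c).T)-.033,[.48,-.187]);print(c.x,c.fun)
if np.hypot(*(c.x-CUP[:2]))<.012:
    C=np.r_[c.x,0];open("cup.txt","w").write(f"{c.x[0]} {c.x[1]}")
    R=side(20,30,-1);arm.line_to(pose(C+[0,0,.20],R,.02)[0],rate=.1)
    arm.line_to(pose(C+[0,0,.052],R,.02)[0],rate=.12)
    print("F",arm.current_wrist_force())
    arm.grip(.05,60);print(arm.current_finger_gap(),arm.current_grasp_force())
    arm.line_to(pose(C+[0,0,.24],R,.02)[0],rate=.12)
    print(arm.current_clock(),arm.current_finger_gap(),arm.current_wrist_force())
    s=arm.snapshot("wrist");cv2.imwrite("pics/w1.png",s["color"])
E
```

```text
[[ 0.46924664 -0.16119705  0.08      ]
 [ 0.49122048 -0.22159881  0.08      ]
 [ 0.5109844  -0.18077009  0.08      ]] 0.06427458484946638
[ 0.4797725  -0.19156588] [-8.58752886e-04 -8.59170297e-04  2.62321788e-05]
F [ 0.50252838 -0.38317603  0.29032357]
0.052583122673152335 56.295270854607224
5.725 0.050470851636404065 [ 0.04355439  0.27218167 -0.99643064]
```

View pics/w1.png

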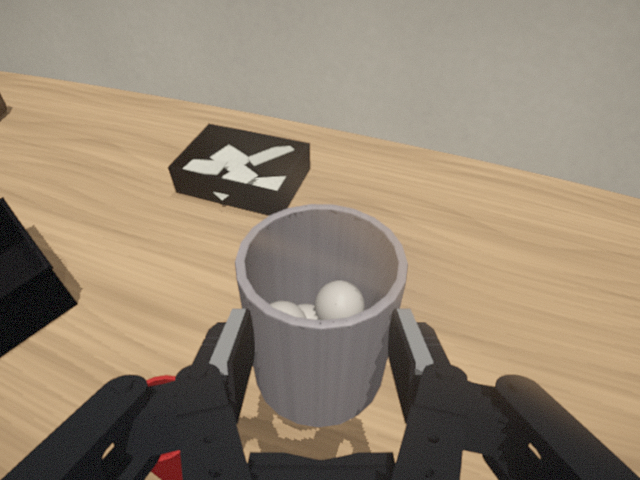

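The gap reads 50 mm instead of 66 mm, and the picture shows the cup, balls inside, squeezed forward at the finger ends. The pads sit farther back than I assumed. I'll set it down straight away and regrasp deeper.

```bash
python3 - <<'E'
from h import *
import pickle
C=np.r_[np.loadtxt("cup.txt"),0];R=side(20,30,-1)
arm.line_to(pose(C+[0,0,.060],R,.02)[0],rate=.12)
for z in np.arange(.058,.047,-.002):
    arm.line_to(pose(C+[0,0,z],R,.02)[0],rate=.05);f=arm.current_wrist_force();print(round(z,3),f[2])
    if f[2]>1.5:break
print(arm.current_finger_gap(),arm.current_clock())
arm.grip(.085)
s=arm.snapshot("wrist");cv2.imwrite("pics/w2.png",s["color"]);pickle.dump(s,open("w2.pkl","wb"))
print(arm.current_tcp_pos(),arm.current_clock())
E
```

```text
0.058 -1.0594281113071693
0.056 -0.739701815079721
0.054 -0.6938266456385777
0.052 5.67169682065346
0.05124175171132431 8.425
[ 0.49598361 -0.18552637  0.041782  ] 8.9167
```

View pics/w2.png

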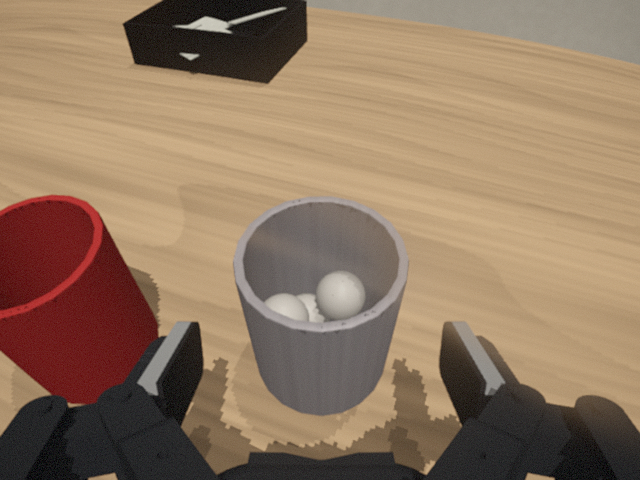

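The cup is standing upright with the balls in it, rim extremes at (234,265), (408,265) and (321,199).

```bash
python3 - <<'E'
from h import *
import pickle
from scipy.optimize import least_squares
s=pickle.load(open("w2.pkl","rb"))
P=ray(s,[[234,265],[408,265],[321,199],[321,332]],.08)
c=least_squares(lambda c:np.hypot(*(P[:,:2]-c).T)-.033,[.48,-.187]);print(c.x,c.fun)
T=arm.current_tcp_pos();z=side(20,30,-1).as_matrix()[:,2]
# pad outlines: where do the pad front edges lie (tool frame)?
print("cup minus TCP along heading",(c.x-np.array(T)[:2])@np.array([np.cos(.349),np.sin(.349)]), "grasp z at tcp",T[2])
print("across",(c.x-np.array(T)[:2])@np.array([-np.sin(.349),np.cos(.349)]))
open("cup.txt","w").write(f"{c.x[0]} {c.x[1]}")
E
```

```text
[ 0.4839689  -0.19018474] [-0.00087647 -0.00087656 -0.00155879 -0.00133732]
cup minus TCP along heading -0.012883370450290971 grasp z at tcp 0.04178200418295508
across -0.00026900935881996827
```

```bash
python3 - <<'E'
from h import *
import pickle
np.set_printoptions(precision=0,suppress=True)
s=pickle.load(open("w2.pkl","rb"))
T=np.array(arm.current_tcp_pos());x,y,z=side(20,30,-1).as_matrix().T
c=np.r_[np.loadtxt("cup.txt"),.08]
for k in(0,.013,.02,.03,.04):
  print(k,cv2.projectPoints(np.array([T-k*z+w*x+v*y for w in(-.011,.011) for v in(-.0425,.0425)]),s["rvec"],s["tvec"],s["K"],s["dist"])[0][:,0].ravel())
print(cv2.projectPoints(np.array([[c[0],c[1],h] for h in(0,.04,.08)]),s["rvec"],s["tvec"],s["K"],s["dist"])[0][:,0].ravel())
R=cv2.Rodrigues(s["rvec"])[0];cam=-R.T@np.ravel(s["tvec"]);print((np.array([(cam-T)@a for a in(x,y,z)])*1000))
E
```

```text
0 [230. 309. 411. 309. 227. 266. 414. 266.]
0.013 [224. 323. 417. 323. 220. 277. 421. 277.]
0.02 [221. 331. 420. 331. 216. 284. 424. 284.]
0.03 [215. 343. 425. 344. 210. 294. 430. 294.]
0.04 [209. 357. 431. 358. 204. 306. 437. 306.]
[321. 356. 321. 314. 321. 257.]
[  81.    0. -178.]
```

```bash
python3 - <<'E'
from h import *
T=np.array(arm.current_tcp_pos());x,y,z=side(20,30,-1).as_matrix().T;print(arm.current_tcp_rot(),side(20,30,-1).as_euler("xyz"))
out=[]
for n in("top","scene"):
  s=arm.snapshot(n);im=s["color"].copy()
  P=np.array([T-k*z+v*y for k in(0,.03,.06) for v in(-.0425,.0425)])
  p=cv2.projectPoints(P,s["rvec"],s["tvec"],s["K"],s["dist"])[0][:,0]
  u,v=p.mean(0).astype(int);a=cv2.resize(im[v-40:v+40,u-50:u+50],None,fx=4,fy=4,interpolation=2)
  for i,q in enumerate((p-[u-50,v-40])*4+2):cv2.circle(a,tuple(int(e) for e in q),3,[(0,255,0),(0,255,255),(255,0,255)][i//2],-1)
  out.append(a)
cv2.imwrite("pics/chk.png",np.hstack(out))
E
```

```text
[-3.14092323 -1.04704319  0.34852557] [ 3.14159265 -1.04719755  0.34906585]
```

View pics/chk.png

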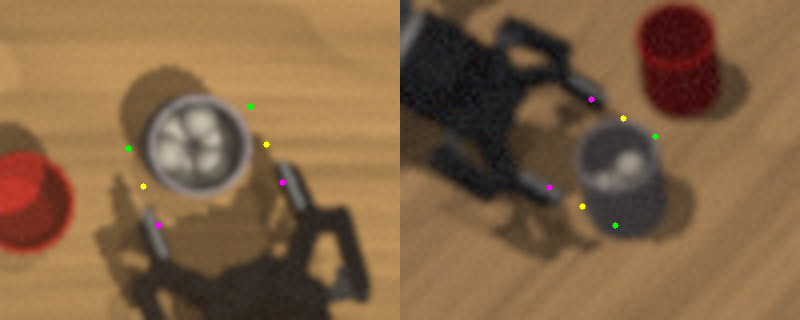

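The left panel (top) and right panel (scene) both show the real finger ends at the magenta marks, about 47 mm behind the nominal TCP when open. So the real grasp point lies about 55–60 mm behind the reported TCP. I'll use 55 mm and regrasp.

```bash
python3 - <<'E'
from h import *
np.set_printoptions(precision=3,suppress=True)
C=np.r_[np.loadtxt("cup.txt"),0];R=side(20,30,-1);B=.056
arm.line_to(pose(C+[0,0,.052],R,B)[0],rate=.08);print(arm.current_wrist_force())
arm.grip(.05,60);print(arm.current_finger_gap(),arm.current_grasp_force())
if arm.current_finger_gap()>.062:
    arm.line_to(pose(C+[0,0,.08],R,B)[0],rate=.08);print(arm.current_finger_gap(),arm.current_wrist_force(),arm.current_clock())
b=np.degrees(YAW)+180
g=CAD+CX*.065-CY*.03+[0,0,.16]
for phi in(-60,):
  for t in range(0,121,20):
    R=pour(b,30,t,phi);q=arm.ik(*pose(g,R,B));print(phi,t,None if q is None else np.array(q))
for z in(.2,.25):print(arm.ik(*pose(C+[0,0,z],side(20,30,-1),B)))
E
```

```text
[ 0.057 -0.989 -0.506]
0.06506436075863305 66.22577983886003
0.06534500232618203 [ 0.241 -0.19  -1.398] 10.4833
-60 0 [-0.238  0.039  1.738  0.971  1.774 -0.369]
-60 20 [-0.115  0.028  1.615  0.705  1.788 -0.097]
-60 40 [0.031 0.1   1.461 0.443 1.874 0.15 ]
-60 60 [0.171 0.234 1.291 0.205 2.023 0.351]
-60 80 [ 0.288  0.408  1.124 -0.01   2.21   0.493]
-60 100 [ 0.372  0.597  0.974 -0.223  2.41   0.568]
-60 120 [ 0.425  0.778  0.861 -0.473  2.6    0.56 ]
[-1.    -0.549  2.152  1.042  1.362  0.084]
[-1.    -0.577  2.081  1.026  1.413  0.17 ]
```

```bash
python3 - <<'E'
from h import *
C=np.r_[np.loadtxt("cup.txt"),0];R=side(20,30,-1);B=.056
b=np.degrees(YAW)+180;g=CAD+CX*.065-CY*.03
go=lambda p,R,r:arm.line_to(*pose(p,R,B),rate=r)
go(C+[0,0,.22],R,.15)
go(g+[0,0,.22],pour(b,30,0,-60),.2)
go(g+[0,0,.16],pour(b,30,0,-60),.12)
print(arm.current_clock(),arm.current_finger_gap())
for t in range(10,121,10):go(g+[0,0,.16],pour(b,30,min(t,117),-60),.04 if t<80 else .02)
arm.hold(.8)
print(arm.current_clock(),arm.current_finger_gap(),arm.current_wrist_force())
s=arm.snapshot("top");t=arm.snapshot("scene")
cv2.imwrite("pics/p.png",np.hstack([cv2.resize(s["color"][215:345,170:300],None,fx=3,fy=3),cv2.resize(t["color"][110:240,270:400],None,fx=3,fy=3)]))
E
```

```text
14.3833 0.06499825492384971
20.575 0.06506212012105153 [-0.35826666  0.08060436 -0.79649758]
```

View pics/p.png

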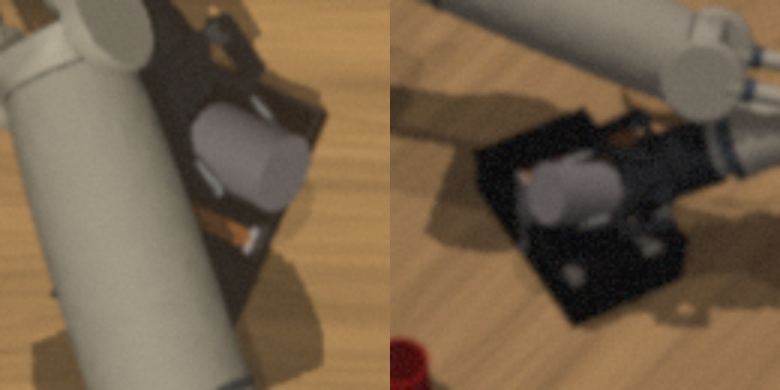

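The weight dropped by 0.6–0.7 N, which matches six balls out. The picture shows the cup tipped over the far opening of the caddy and two balls visible inside, at about (573,272) and (650,243) in the right panel. Now I'll put the cup back and look at the caddy with the wrist camera.

```bash
cat >>h.py <<'E'
def down(s):
    y=s*CX;z=np.array([0,0,-1.]);return Ro.from_matrix(np.c_[np.cross(y,z),y,z])
E
python3 - <<'E'
from h import *
import pickle
C=np.r_[np.loadtxt("cup.txt"),0];R=side(20,30,-1);B=.056
b=np.degrees(YAW)+180;g=CAD+CX*.065-CY*.03
go=lambda p,R,r:arm.line_to(*pose(p,R,B),rate=r)
for t in range(100,-1,-20):go(g+[0,0,.16],pour(b,30,t,-60),.05)
go(g+[0,0,.22],pour(b,30,0,-60),.15)
go(C+[0,0,.20],R,.2)
go(C+[0,0,.060],R,.12)
for z in np.arange(.057,.046,-.0015):
    go(C+[0,0,z],R,.05);f=arm.current_wrist_force()[2]
    if f>1:break
print("down",z,f,arm.current_clock())
arm.grip(.085);go(C+[0,0,.2],R,.15)
q=None
for s in(1,-1):
    q=arm.ik(*pose(CAD+[0,0,.30],down(s),.055));print(s,q)
s=min((1,-1),key=lambda s:abs(np.array(arm.ik(*pose(CAD+[0,0,.30],down(s),.055))[5])))
arm.move_ptp(*pose(CAD+[0,0,.30],down(s),.055));print("s",s,arm.current_clock())
w=arm.snapshot("wrist");pickle.dump(w,open("w3.pkl","wb"))
t=arm.snapshot("scene")["color"][200:300,200:320]
a=w["color"].copy();a[:150,:180]=cv2.resize(t,(180,150));cv2.imwrite("pics/w3.png",a)
E
```

```text
down 0.051 6.080199471226317 28.9167
1 [ 4.10622943e-01 -1.43327590e-01  1.37390746e+00 -4.44089210e-16
  1.91101278e+00  8.05067353e-01]
-1 [ 4.10622943e-01 -1.43327590e-01  1.37390746e+00 -4.44089210e-16
  1.91101278e+00 -2.33652530e+00]
s 1 32.0
```

View pics/w3.png

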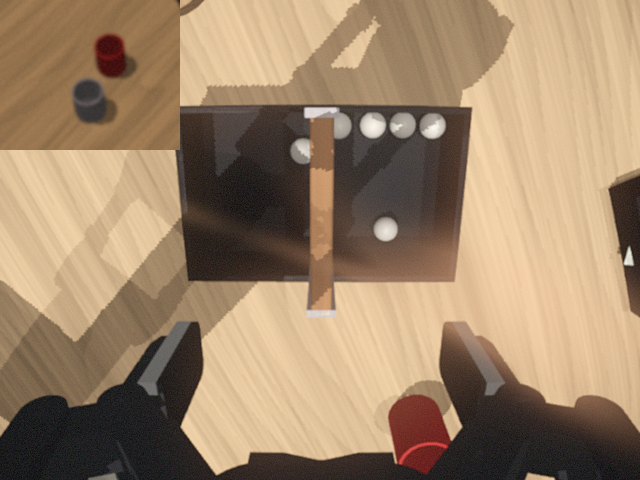

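The wrist view shows all six balls in the caddy: four along the top wall around (340–432,125), one at (303,150), one at (385,229). The bar is vertical at column 321, from row 110 to row 316. The inset shows the cup standing upright beside the red one. I'll refine the bar position and grasp it.

```bash
python3 - <<'E'
from h import *
import pickle
np.set_printoptions(precision=4,suppress=True)
w=pickle.load(open("w3.pkl","rb"))
P=ray(w,[[321,110],[321.5,316]],.14);m=P.mean(0);d=P[0]-P[1]
print(P,m,np.linalg.norm(d),np.degrees(np.arctan2(-d[0],d[1])))
m=np.r_[m[:2],0]
if np.hypot(*(m-CAD)[:2])<.02 and abs(np.linalg.norm(d)-.15)<.012:
    g=m+.006*CY;R=down(1);B=.055
    go=lambda z,r:arm.line_to(*pose(g+[0,0,z],R,B),rate=r)
    go(.25,.15);go(.127,.1);print("F",arm.current_wrist_force())
    arm.grip(.0,110);print(arm.current_finger_gap(),arm.current_grasp_force(),arm.current_wrist_force())
    if .013<arm.current_finger_gap()<.019:
        go(.137,.03);print(arm.current_wrist_force(),arm.current_ft_torque());go(.27,.06)
        arm.hold(.5);print(arm.current_finger_gap(),arm.current_wrist_force(),arm.current_ft_torque(),arm.current_clock())
    t=arm.snapshot("scene")["color"][80:300,180:440];u=arm.snapshot("wrist")["color"]
    cv2.imwrite("pics/fin.png",np.hstack([cv2.resize(t,None,fx=1.6,fy=1.6),cv2.resize(u,(380,352))[:,:]])[:, :800])
E
```

```text
[[0.4802 0.3027 0.14  ]
 [0.4236 0.1662 0.14  ]] [0.4519 0.2345 0.14  ] 0.14774933970981743 -22.48747898057561
F [-0.7607  0.3907 -0.6942]
0.014533418028629872 108.0681574344635 [-0.7309 -0.2884  2.8576]
[-0.1001  0.3494 -5.0921] [-0.0163  0.0162  0.0095]
0.014650292035593874 [-0.6787  0.0457 -4.5032] [-0.0104  0.041  -0.0189] 37.9667
```

View pics/fin.png

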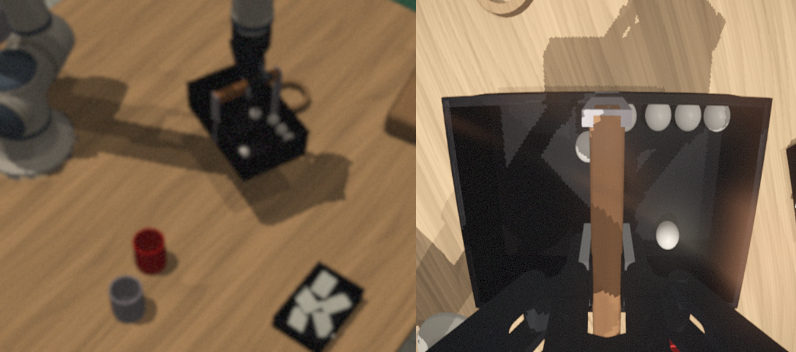

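The caddy hangs level by its bar, raised about 14 cm, with all six balls in it. The cup stands upright next to the red one, and the bystanders are untouched.

```bash
python3 -c "
from rig import arm
arm.hold(.5);print(arm.current_finger_gap(),arm.current_wrist_force(),arm.hand_in())"
```

```text
the job is handed in; nothing more can be done
0.014159305396188789 [-0.42277398  0.32107998 -4.1256371 ] None
```

I handed the job in at about 38.5 s: all six balls are in the caddy, the empty cup is upright on the table, and the caddy is held level by its bar about 14 cm up; my first cup grasp slipped, so I set the cup down and regripped it before pouring.

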